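Sort loose bolts, nuts and a washer into the sample-marked bins

TASK

Tidy the loose hardware lying on the bench in front of the three steel bins: lay the two bolts, the two nuts and the washer each in the bin whose fixed sample shows the same kind. Every piece must lie flat on the bottom of its bin, beside and not on top of the other, and be let go; do not knock or shift the red can and the oiler.

Things in the scene. Friction and masses are not known exactly. Their poses are not given: they have to be found in the camera images.
- bolt_a: loose plain steel hex bolt lying on the bench, 102 mm long: shank 20 mm diameter, 90 mm long, head 30 mm across flats, 12.5 mm thick; 0.29 kg. Origin on its axis at mid-length, 13 mm above the bench; x along the bolt towards the head (head end lies 3 degrees high), z up at the start. Centre of mass 7 mm from the origin towards the head
- bolt_b: a second bolt, the same as bolt_a in every respect, axes and origin alike
- nut_a: loose plain steel hex nut lying flat, 36 mm across flats (42 mm over corners), 20 mm high, 24 mm hole, about 0.11 kg. Origin at its centre, 10 mm above the bench; z is the hole's axis, its x axis points square out of one flat
- nut_b: a second nut, the same as nut_a in every respect, axes and origin alike
- washer: loose plain steel heavy round washer lying flat, 60 mm outer and 26 mm hole diameter, 10 mm thick, about 0.18 kg. Origin at its centre, 5 mm above the bench; z is its axis
- bin_bolts: fixed open steel bin, one of three alike: 140 (x) by 150 (y) mm outside, walls 4 mm thick, 32 mm high, floor 4 mm; yellow strip on its front (-x, robot side). Behind it (x 70 to 126 mm) a solid 32 mm high shelf, yellow on top, carries the fixed sample of its kind: a bolt lying across it along y. Origin: centre of the underside of the open part, on the bench; z up
- bin_nuts: fixed open steel bin, one of three alike: 140 (x) by 150 (y) mm outside, walls 4 mm thick, 32 mm high, floor 4 mm; yellow strip on its front (-x, robot side). Behind it (x 70 to 126 mm) a solid 32 mm high shelf, yellow on top, carries the fixed sample of its kind: a hex nut lying flat. Origin: centre of the underside of the open part, on the bench; z up
- bin_washers: fixed open steel bin, one of three alike: 140 (x) by 150 (y) mm outside, walls 4 mm thick, 32 mm high, floor 4 mm; yellow strip on its front (-x, robot side). Behind it (x 70 to 126 mm) a solid 32 mm high shelf, yellow on top, carries the fixed sample of its kind: a round washer lying flat. Origin: centre of the underside of the open part, on the bench; z up
- red_can: bystander, loose: closed red can, 90 mm diameter, 120 mm high, 0.8 kg, to the right of the work; origin at the centre of its underside
- oiler: bystander, loose: bare metal oiler with a thin upright spout, base 76 mm diameter, 150 mm high, 0.4 kg, to the left of the work; origin at the centre of its underside

How it is judged:
By the outcome, as a careful person would: the job done as asked, in the order asked, and still so for the second after the job is handed in, with the robot touching nothing.
It also fails if it takes over 112 s, if anything falls off the work surface, if the arm or the gripper's body presses on something with over 40 N, if the wrist force passes 120 N, or if a joint passes its speed limit or range.

ROBOT

A 6-joint arm with a two-finger parallel gripper is mounted at the origin on the work surface. World frame = base frame: x ahead of the robot, y to its left, z up, the work surface at z = 0. Lengths are in mm, angles in rad, forces in N, time in s.
With the tool pointing down it reaches from about 350 to 775 mm from the base axis. Payload 7.3 kg.
Tool frame: the origin (TCP) lies midway between the tips of the shut fingers; the grasp point (between the pads) lies 19 mm behind it; z points along the fingers, y is the direction in which the jaws open and shut (so a half turn about z gives the same grasp; the last joint's range is limited). The gripper opens to 92 mm and grips with 3 to 60 N. Pads are 19 mm wide; open, the fingers measure 130 mm over their backs; the gripper's body (75 mm by 190 mm) begins 47 mm behind the grasp point.
Start: joints at [1.19, 0.342, 1.524, -0, 1.275, -0.146], TCP at [122.124, 510.618, 226.741] pointing down, gripper open.
Joint ranges: [-2.53, 2.53], [-0.77, 2.02], [0.04, 2.7], [-1, 4.14], [0.28, 2.66], [-3.11, 3.11]. Speed limits (rad/s): [2.57, 2.57, 3.14, 3.14, 3.14, 3.14].

INTERFACE

Orientations are given as [roll, pitch, yaw] about the fixed x, y, z axes, in that order (R = Rz(yaw) Ry(pitch) Rx(roll)).
In Python, from plant import sensors, imaging, ticket gives the robot as it stands. The module is installed in compiled form; this text tells all that it offers.
- The arm moves only by the tool arm_command, never from a script. Its argument "increments" is one flat list of numbers, 5 for each row, row after row: the closure, from 0 (fully open) to 1 (shut), then the shift along the tool's x, y, z in mm, then the turn about the tool's z in degrees. In form: [hand, dx, dy, dz, spin, hand, dx, dy, dz, spin, ...]. A call has 1 to 20 rows; each row is the pose to reach, as a shift and turn from the pose commanded when the call began, along the tool's axes at that moment; what a row does not reach only later rows make up. A row lasts 1/8 s, in which the tool goes at most 62.5 mm and 10.7 degrees, less where a joint would pass 70% of its speed; a pose out of reach is approached as far as the arm can. A call with a gripper value outside its range is refused whole. The fingers move at their own pace and stop on an object; the grip force is fixed at half the most. Time passes only in rows, so rows that repeat a pose let the fingers close. It gives the time, the measured TCP pose, the force and the opening at its end, in the units of the state.
- sensors.get_obs(): the state, without advancing time (a new reading comes with each control period).
- imaging.capture(name): name is "scene" or "top" or "wrist"; returns the picture (420x560x3 uint8, blue, green, red); there is no depth.
- imaging.calibration(name): a dict with "fx", "fy", "cx", "cy" (pixels), "world_to_cam" (4x4, takes a point from world to camera coordinates); the wrist camera has in their place "hand_eye" (4x4, takes a point from camera to tool coordinates, whose origin is the TCP and whose axes are the flange's). Camera axes: x right, y down, z forward; pixel columns grow to the right and rows downward; lengths in mm; the calibration is good to about 2 mm. A picture is of the moment at which its call begins: read the wrist's pose just before it. calibration takes no time and is no camera call.
- ticket.close_job(): hands the job in, once; it reports no verdict.
The state is a dict: "time": time; "joint_positions": joint angles; "dq": joint speeds; "tau": joint torques, N m; "tool_pos": TCP position; "tcp_rot": TCP orientation; "contact_force": force on the tool from outside, world axes, zero at the start; "moment": the same for the moment, N m; "grip_width": finger opening in mm.
Only numpy, scipy, OpenCV 4.12 (cv2) and the standard library are available. Lean on these libraries where they do the work, as an engineer would, in place of code of your own. Each camera call takes 0.05 s, during which the arm holds its last target. There are 200 camera calls.

## Working session

There is one attempt and no reset: what is moved stays moved. The work goes in short steps, Python scripts to look and compute and a tool call to move; the robot and the scene stay as the last step left them, time stands still between calls to the robot, and variables do not carry over. Pictures are saved under pics/ and viewed, about 12 in all and at most 16, crops included, and the job is handed in when it is done.

Besides the shell and the picture viewer there is one more tool, called after "Call:" by a JSON object that holds its "method" and its "body". arm_command: Moves the arm, as the interface text tells. Its arguments: {"type":"object","properties":{"increments":{"type":"array","items":{"type":"number"}}},"required":["increments"]}

```bash
mkdir -p pics; cat > h.py <<'E'
import numpy as np, cv2
from plant import sensors, imaging, ticket
from scipy.spatial.transform import Rotation as R
def T_tool(o):
    T=np.eye(4); T[:3,:3]=R.from_euler('xyz',o['tcp_rot']).as_matrix(); T[:3,3]=o['tool_pos']; return T
def c2w(name,o=None):
    c=imaging.calibration(name)
    return c,(T_tool(o)@np.array(c['hand_eye']) if name=='wrist' else np.linalg.inv(np.array(c['world_to_cam'])))
def px2w(name,uv,z,o=None):
    c,M=c2w(name,o); u,v=uv
    d=M[:3,:3]@np.array([(u-c['cx'])/c['fx'],(v-c['cy'])/c['fy'],1]); p=M[:3,3]
    return p+d*(z-p[2])/d[2]
def w2px(name,P,o=None):
    c,M=c2w(name,o); q=np.linalg.inv(M)@np.r_[P,1]
    return np.array([c['fx']*q[0]/q[2]+c['cx'],c['fy']*q[1]/q[2]+c['cy']])
E
python3 - <<'E'
from h import *
o=sensors.get_obs(); print(o)
for n in('top','scene'):
    cv2.imwrite(f'pics/{n}0.png',imaging.capture(n)); c,M=c2w(n); print(n,c['fx'],M.round(2).tolist())
print(imaging.calibration('wrist'))
E
```

```text
{'time': 0.0, 'joint_positions': array([ 1.18996713e+00,  3.42718928e-01,  1.52504039e+00, -2.76728149e-05,
        1.27538334e+00, -1.45974302e-01]), 'dq': array([-0.00032458,  0.00073851, -0.00235674,  0.00044065,  0.0010398 ,
       -0.00064155]), 'tau': array([ 1.42017914e-03, -4.31245959e+01, -2.44210839e+01,  7.17996550e-02,
        5.60716668e-02, -1.13749738e-04]), 'tool_pos': array([121.9861031 , 510.20474457, 226.03877167]), 'tcp_rot': array([-3.14005528e+00, -1.99278540e-04,  2.90674568e+00]), 'contact_force': array([0.15296871, 0.56904575, 0.52545502]), 'moment': array([ 0.01729947, -0.04002697, -0.06449629]), 'grip_width': 91.90782697602819}
top 527.4143521361846 [[0.02, -0.98, 0.17, 205.98], [-1.0, -0.02, 0.0, 10.78], [0.0, -0.17, -0.98, 1711.68], [0.0, 0.0, 0.0, 1.0]]
scene 531.1148269216951 [[0.28, 0.82, -0.49, 1249.24], [0.96, -0.25, 0.14, -196.68], [-0.0, -0.51, -0.86, 1332.48], [0.0, 0.0, 0.0, 1.0]]
{'fx': 305.8532000456655, 'fy': 305.8532000456655, 'cx': 286.21508954850066, 'cy': 210.42017871500207, 'hand_eye': array([[ 2.11222485e-04, -9.65623216e-01, -2.59945685e-01,
         6.91733099e+01],
       [ 9.99999858e-01,  7.67552315e-05,  5.27440268e-04,
        -3.76489774e-01],
       [-4.89356377e-04, -2.59945760e-01,  9.65623095e-01,
        -1.57473256e+02],
       [ 0.00000000e+00,  0.00000000e+00,  0.00000000e+00,
         1.00000000e+00]])}
```

View pics/top0.png

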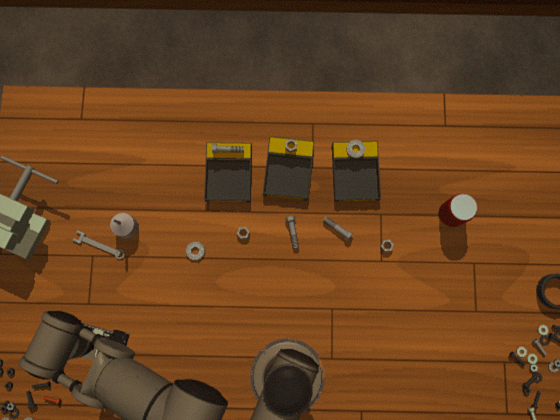

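View pics/scene0.png

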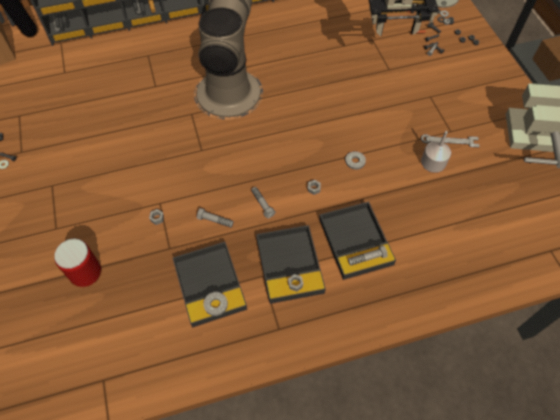

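The top view shows the bolts bin at about (229,178), nuts at (290,175) and washers at (356,178). The loose pieces are the washer (195,251), nuts (243,233) and (387,246), and bolts (292,232) and (337,229). I'll enlarge it to measure.

```bash
python3 - <<'E'
from h import *
im=cv2.imread('pics/top0.png'); c=im[130:270,175:405]
c=cv2.resize(c,None,fx=3.4,fy=3.4,interpolation=cv2.INTER_CUBIC); cv2.imwrite('pics/top0c.png',cv2.convertScaleAbs(c,alpha=1.5))
E
```

```text
(no output)
```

View pics/top0c.png

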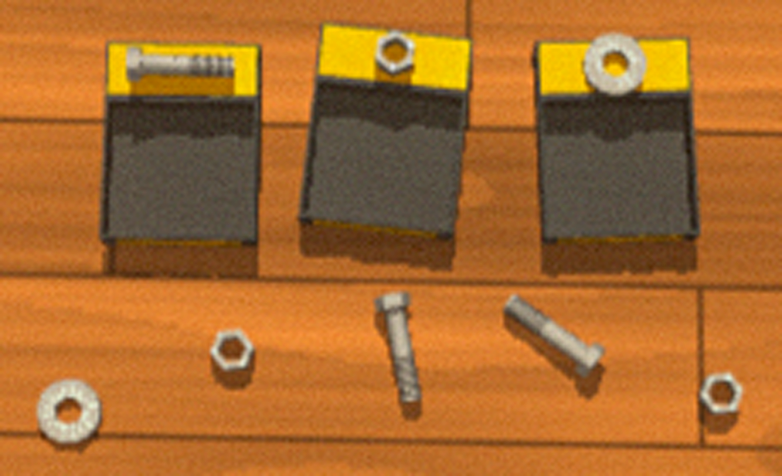

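The crop shows the bins clearly, with the nuts bin turned slightly clockwise. Bolt a has its head at (393,302) and tip at (411,398). Bolt b has its head at (590,360) and tip at (513,305). Nuts are at (232,351) and (721,394), the washer at (69,411).

```bash
python3 - <<'E'
from h import *
def P(x,y,z): return px2w('top',((x+.5)/3.4-.5+175,(y+.5)/3.4-.5+130),z)[:2]
for n,c in dict(bolts=[(104,238),(256,238),(109,43),(260,43)],nuts=[(303,219),(455,235),(322,25),(470,40)],wash=[(543,238),(697,235),(537,42),(688,38)]).items():
    p=[P(*q,32) for q in c]; f=(p[0]+p[1])/2; b=(p[2]+p[3])/2; a=(b-f)/np.linalg.norm(b-f)
    print(n,'len',np.linalg.norm(b-f).round(),'wid',np.linalg.norm(p[0]-p[1]).round(),np.linalg.norm(p[2]-p[3]).round(),'origin',(f+b)/2-28*a,'yaw',np.degrees(np.arctan2(a[1],a[0])).round(1))
for n,h,t in(('b1',(393,297),(411,402)),('b2',(593,362),(508,302))):
    h=P(*h,13);t=P(*t,13);d=h-t;print(n,'len',np.linalg.norm(d).round(),'mid',(h+t)/2,'yaw',np.degrees(np.arctan2(d[1],d[0])).round(1))
print('nut1',P(232,351,20),'nut2',P(721,394,20),'washer',P(69,411,10))
print('oiler',px2w('top',(122,225),60),'can',px2w('top',(461,207),120))
E
```

```text
bolts len 194.0 wid 145.0 147.0 origin [622.47473667 205.92189578] yaw 0.9
nuts len 195.0 wid 146.0 145.0 origin [637.08420792  10.21861537] yaw -3.8
wash len 196.0 wid 147.0 147.0 origin [ 632.8478311  -213.64835636] yaw 1.9
b1 len 103.0 mid [452.81127659  -9.41114336] yaw 10.6
b2 len 99.0 mid [ 472.30818213 -151.36253317] yaw -124.8
nut1 [446.97959123 152.50867247] nut2 [ 414.71719632 -312.7085981 ] washer [387.73325291 306.65275116]
oiler [459.13531652 533.07037713  60.        ] can [ 525.95681283 -523.72482814  120.        ]
```

Sizes and reach check out. Next is a wrist look from above the middle of the work.

```bash
cat >> h.py <<'E'
def plan(*wps):
    "world (x,y,z,yaw deg) waypoints -> dx,dy,dz,spin from the present pose"
    o=sensors.get_obs(); Rm=R.from_euler('xyz',[np.pi,0,o['tcp_rot'][2]]).as_matrix(); y0=np.degrees(o['tcp_rot'][2])
    print('t',round(o['time'],2),'at',o['tool_pos'].round(1),'yaw',y0.round(1),'w',round(o['grip_width'],1),'F',o['contact_force'].round(1))
    for x,y,z,yaw in wps:
        s=-((yaw-y0+180)%360-180)
        print((x,y,z,yaw),'->',(Rm.T@(np.array([x,y,z])-o['tool_pos'])).round(1),'spin',round(s,1))
E
python3 -c "
from h import *
plan((350,300,230,170),(430,-80,230,180))"
```

```text
t 0.1 at [122.  510.3 226.1] yaw 166.5 w 91.7 F [ 0.1 -0.3 -1. ]
(350, 300, 230, 170) -> [-270.7 -151.4   -3.9] spin -3.5
(430, -80, 230, 180) -> [-436.9 -502.4   -3.9] spin -13.5
```

Call:
{"method": "arm_command", "body": {"increments": [0, -271, -151, -4, -3, 0, -271, -151, -4, -3, 0, -271, -151, -4, -3, 0, -271, -151, -4, -3, 0, -271, -151, -4, -3, 0, -437, -502, -4, -13.5, 0, -437, -502, -4, -13.5, 0, -437, -502, -4, -13.5, 0, -437, -502, -4, -13.5, 0, -437, -502, -4, -13.5, 0, -437, -502, -4, -13.5, 0, -437, -502, -4, -13.5, 0, -437, -502, -4, -13.5, 0, -437, -502, -4, -13.5]}}

```text
time: 1.85
tool_pos: [430.0, -78.5, 230.5]
tcp_rot: [3.141, -0.001, -3.141]
contact_force: [0.2, 0.6, -1.6]
grip_width: 91.8
```

```bash
python3 - <<'E'
from h import *
import json
o=sensors.get_obs(); im=imaging.capture('wrist'); print(o['tool_pos'],o['tcp_rot'],np.abs(o['dq']).max())
json.dump({k:list(map(float,o[k])) for k in('tool_pos','tcp_rot')},open('w1.json','w'))
cv2.imwrite('pics/w1.png',im); cv2.imwrite('pics/w1b.png',cv2.convertScaleAbs(cv2.resize(im,(800,600),interpolation=cv2.INTER_CUBIC),alpha=1.4))
E
```

```text
[429.96478825 -78.5074083  230.46381087] [ 3.14085984e+00 -7.33043979e-04 -3.14052757e+00] 0.017229064790554725
```

View pics/w1b.png

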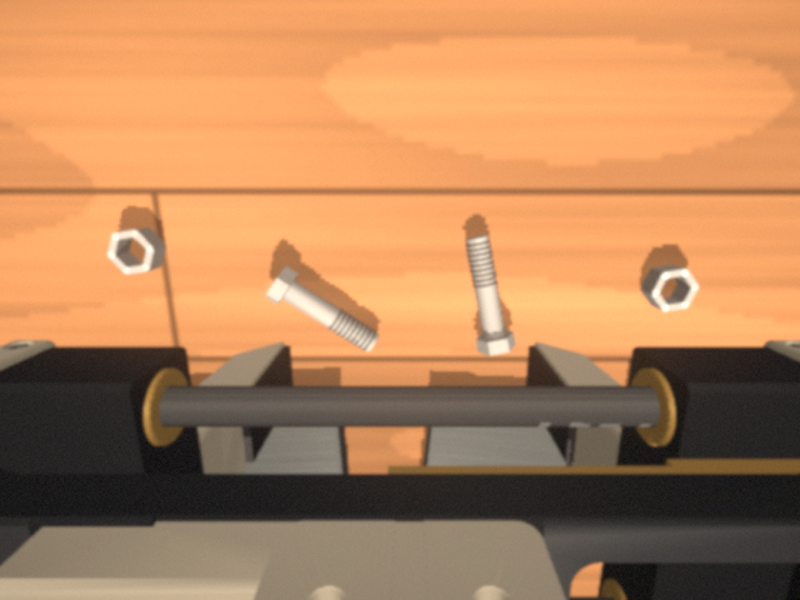

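The wrist view (scaled to 800×600) shows bolt 1 with its head at about (495,343) and tip at (478,238), and bolt 2 with its head at (282,285) and tip at (369,342). The nut tops are at (674,290) and (131,252).

```bash
python3 - <<'E'
from h import *
import json
o=json.load(open('w1.json'))
def P(x,y,z): return px2w('wrist',(x/1.4286,y/1.4286),z,o)[:2]
for n,h,t in(('b1',(495,353),(478,237)),('b2',(272,279),(373,345))):
    h=P(*h,13);t=P(*t,11);d=h-t;print(n,'len',np.linalg.norm(d).round(),'mid',(h+t)/2,'yaw',np.degrees(np.arctan2(d[1],d[0])).round(1))
for n,c,a in(('nut1',(674,290),[(651,289),(662,270),(687,270),(699,290),(687,310),(661,309)]),('nut2',(131,252),[(108,252),(120,231),(147,230),(157,250),(145,272),(119,272)])):
    q=np.array([P(*k,20) for k in a]); m=q.mean(0); r=q-m
    ang=np.degrees(np.arctan2(r[:,1],r[:,0])); f=(np.angle(np.exp(6j*np.radians(ang)).mean())/6)
    print(n,P(*c,20),m,'radii',np.linalg.norm(r,axis=1).round(1),'corner ang mod60',np.degrees(f).round(1), (ang%60).round())
E
```

```text
b1 len 108.0 mid [458.2969224  -9.3692128] yaw 10.6
b2 len 107.0 mid [ 473.14163961 -155.08750196] yaw -125.6
nut1 [449.87760883 151.20921422] [449.72174053 151.6205448 ] radii [20.5 22.1 19.2 21.3 22.9 19.6] corner ang mod60 -26.6 [28. 38. 36. 30. 37. 32.]
nut2 [ 417.26322566 -313.81004766] [ 416.69865287 -312.31913535] radii [20.9 18.8 23.3 20.8 19.4 23. ] corner ang mod60 25.5 [32. 25. 20. 33. 23. 21.]
```

Both cameras agree within 3 mm. Going for bolt 1 first.

```bash
python3 -c "
from h import *
plan((460.5,-8.5,60,190.6),(460.5,-8.5,3,190.6))"
```

```text
t 1.9 at [430.  -78.2 230.6] yaw -179.9 w 91.7 F [-0.4  0.6  0.1]
(460.5, -8.5, 60, 190.6) -> [-30.6  69.7 170.6] spin -10.5
(460.5, -8.5, 3, 190.6) -> [-30.6  69.7 227.6] spin -10.5
```

Call:
{"method": "arm_command", "body": {"increments": [0.4, -30.5, 69.5, 150, -10.5, 0.4, -30.5, 69.5, 150, -10.5, 0.4, -30.5, 69.5, 170, -10.5, 0.4, -30.5, 69.5, 180, -10.5, 0.4, -30.5, 69.5, 195, -10.5, 0.4, -30.5, 69.5, 210, -10.5, 0.4, -30.5, 69.5, 220, -10.5, 0.4, -30.5, 69.5, 227, -10.5, 0.4, -30.5, 69.5, 227, -10.5, 1, -30.5, 69.5, 227, -10.5, 1, -30.5, 69.5, 227, -10.5, 1, -30.5, 69.5, 227, -10.5, 1, -30.5, 69.5, 227, -10.5, 1, -30.5, 69.5, 227, -10.5]}}

```text
time: 3.65
tool_pos: [460.7, -9.4, 3.8]
tcp_rot: [3.141, 0.0, -2.957]
contact_force: [-0.5, 2.9, 3.6]
grip_width: 19.4
```

```bash
python3 -c "
from h import *
plan((460.5,-8.5,75,190.6),(629,176,75,180.9),(629,176,8.5,180.9))"
```

```text
t 3.65 at [460.7  -9.4   3.8] yaw -169.4 w 19.4 F [-0.5  2.9  3.6]
(460.5, -8.5, 75, 190.6) -> [  0.1   1.  -71.2] spin -0.0
(629, 176, 75, 180.9) -> [-199.4  151.5  -71.2] spin 9.7
(629, 176, 8.5, 180.9) -> [-199.4  151.5   -4.7] spin 9.7
```

Call:
{"method": "arm_command", "body": {"increments": [1, 0, 0, -20, 0, 1, 0, 0, -71, 0, 1, 0, 0, -71, 0, 1, -199.5, 151.5, -71, 9.5, 1, -199.5, 151.5, -71, 9.5, 1, -199.5, 151.5, -71, 9.5, 1, -199.5, 151.5, -71, 9.5, 1, -199.5, 151.5, -71, 9.5, 1, -199.5, 151.5, -71, 9.5, 1, -199.5, 151.5, -50, 9.5, 1, -199.5, 151.5, -30, 9.5, 1, -199.5, 151.5, -20, 9.5, 1, -199.5, 151.5, -20, 9.5]}}

```text
time: 5.28
tool_pos: [628.3, 174.8, 23.0]
tcp_rot: [-3.141, -0.002, -3.124]
contact_force: [-0.1, -0.1, -2.8]
grip_width: 19.1
```

```bash
python3 - <<'E'
from h import *
plan((629,176,8.5,180.9))
im=imaging.capture('wrist'); t=imaging.capture('top')[130:270,160:400]
a=cv2.resize(im,(560,420)); b=cv2.resize(t,None,fx=3.3,fy=3.3,interpolation=cv2.INTER_CUBIC)
cv2.imwrite('pics/b1.png',cv2.convertScaleAbs(cv2.resize(im,(800,600)),alpha=1.4))
E
```

```text
t 5.28 at [628.3 174.8  23. ] yaw -179.0 w 19.1 F [-0.1 -0.1 -2.8]
(629, 176, 8.5, 180.9) -> [-0.7  1.2 14.5] spin 0.1
```

View pics/b1.png

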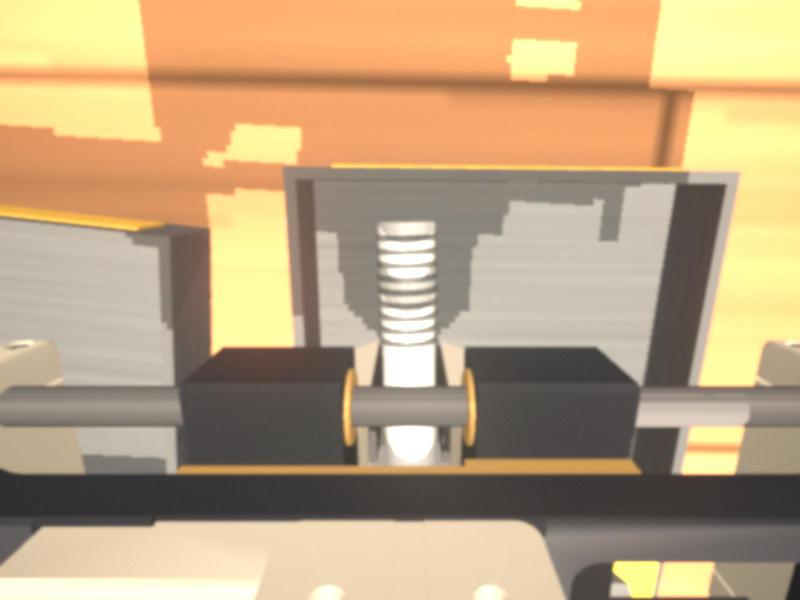

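The bolt hangs level and lined up over the bin. The front rim corners are at (287,168) and (737,174), which give the bin's true place.

```bash
python3 - <<'E'
from h import *
o=sensors.get_obs()
l,r,t=[px2w('wrist',(x/1.4286,y/1.4286),z,o) for x,y,z in((287,168,32),(737,174,32),(406,223,28))]
print(l,r,t,np.linalg.norm(l-r)); print((l+r)/2+[70,0,0])
E
```

```text
[556.22412185 133.59201195  32.        ] [555.45485228 281.72300811  32.        ] [573.71880823 172.91257492  28.        ] 148.1329936209018
[625.83948707 207.65751003  32.        ]
```

Call:
{"method": "arm_command", "body": {"increments": [1, -1, 3, 7, 0, 1, -1, 3, 12, 0, 1, -1, 3, 15, 0, 1, -1, 3, 15, 0, 0.67, -1, 3, 15, 0, 0.67, -1, 3, 15, 0, 0.67, -1, 3, 15, 0, 0.67, -1, 3, 5, 0, 0.67, -1, 3, -20, 0, 0.67, -1, 3, -55, 0, 0.6, -1, 3, -55, 0]}}

```text
time: 6.75
tool_pos: [632.3, 179.1, 82.9]
tcp_rot: [3.141, 0.007, -3.123]
contact_force: [1.1, 0.0, -0.7]
grip_width: 35.2
```

```bash
python3 -c "
from h import *
c=np.array([472.7,-153.5])+5*np.array([np.cos(np.radians(-125.3)),np.sin(np.radians(-125.3))]);print(c)
plan((*c,75,234.7),(*c,3,234.7))"
```

```text
[ 469.81071188 -157.58068795]
t 6.75 at [632.3 179.1  82.9] yaw -178.9 w 35.2 F [ 1.1  0.  -0.7]
(np.float64(469.8107118780825), np.float64(-157.5806879504008), 75, 234.7) -> [ 168.7 -333.7    7.9] spin -53.6
(np.float64(469.8107118780825), np.float64(-157.5806879504008), 3, 234.7) -> [ 168.7 -333.7   79.9] spin -53.6
```

Call:
{"method": "arm_command", "body": {"increments": [0.5, 166, -333, 3, -53.5, 0.5, 166, -333, 3, -53.5, 0.45, 166, -333, 3, -53.5, 0.4, 166, -333, 3, -53.5, 0.4, 166, -333, 3, -53.5, 0.4, 166, -333, 3, -53.5, 0.4, 166, -333, 3, -53.5, 0.4, 166, -333, 3, -53.5, 0.4, 166, -333, 3, -53.5, 0.4, 166, -333, 3, -53.5]}}

```text
time: 8.0
tool_pos: [470.8, -155.9, 75.6]
tcp_rot: [3.141, 0.0, -2.187]
contact_force: [-0.8, -0.4, 0.2]
grip_width: 55.1
```

```bash
python3 - <<'E'
from h import *
plan((469.8,-157.6,3,234.7))
im=imaging.capture('wrist'); cv2.imwrite('pics/b2.png',cv2.convertScaleAbs(cv2.resize(im,(800,600)),alpha=1.4))
E
```

```text
t 8.0 at [ 470.8 -155.9   75.6] yaw -125.3 w 55.1 F [-0.8 -0.4  0.2]
(469.8, -157.6, 3, 234.7) -> [ 2.  -0.2 72.6] spin -0.0
```

View pics/b2.png

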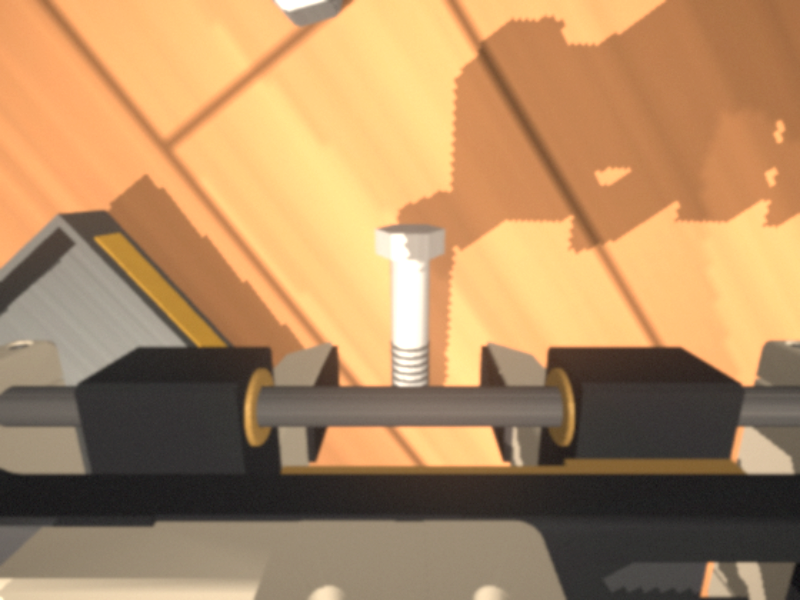

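Bolt 2 is centred between the fingers (shank at column 410) and lined up with the tool's x. I'll grasp and lift.

Call:
{"method": "arm_command", "body": {"increments": [0.4, 2, 0, 40, 0, 0.4, 2, 0, 55, 0, 0.4, 2, 0, 65, 0, 0.4, 2, 0, 72, 0, 0.4, 2, 0, 72, 0, 1, 2, 0, 72, 0, 1, 2, 0, 72, 0, 1, 2, 0, 72, 0, 1, 2, 0, 72, 0, 1, 2, 0, 72, 0, 1, 2, 0, 50, 0, 1, 2, 0, 0, 0, 1, 2, 0, 0, 0, 1, 2, 0, 0, 0]}}

```text
time: 9.8
tool_pos: [468.3, -158.5, 74.8]
tcp_rot: [3.14, -0.0, -2.19]
contact_force: [-0.4, 0.2, -4.6]
grip_width: 19.1
```

```bash
python3 -c "
from h import *
plan((620.5,238,75,180.5),(620.5,238,20,180.5),(620.5,238,8.5,180.5))"
```

```text
t 9.8 at [ 468.3 -158.5   74.8] yaw -125.5 w 19.1 F [-0.4  0.2 -4.6]
(620.5, 238, 75, 180.5) -> [-4.112e+02  1.060e+02 -2.000e-01] spin 54.0
(620.5, 238, 20, 180.5) -> [-411.2  106.    54.8] spin 54.0
(620.5, 238, 8.5, 180.5) -> [-411.2  106.    66.3] spin 54.0
```

Call:
{"method": "arm_command", "body": {"increments": [1, -411, 106, 0, 54, 1, -411, 106, 0, 54, 1, -411, 106, 0, 54, 1, -411, 106, 0, 54, 1, -411, 106, 0, 54, 1, -411, 106, 0, 54, 1, -411, 106, 0, 54, 1, -411, 106, 0, 54, 1, -411, 106, 0, 54, 1, -411, 106, 0, 54, 1, -411, 106, 20, 54, 1, -411, 106, 40, 54, 1, -411, 106, 50, 54, 1, -411, 106, 50, 54]}}

```text
time: 11.55
tool_pos: [620.7, 236.4, 25.0]
tcp_rot: [-3.141, -0.002, -3.133]
contact_force: [0.1, 0.3, -3.1]
grip_width: 19.0
```

```bash
python3 - <<'E'
from h import *
plan((620.5,238,8.5,180.5))
im=imaging.capture('wrist'); cv2.imwrite('pics/b3.png',cv2.convertScaleAbs(cv2.resize(im,(800,600)),alpha=1.2))
E
```

```text
t 11.55 at [620.7 236.4  25. ] yaw -179.5 w 19.0 F [ 0.1  0.3 -3.1]
(620.5, 238, 8.5, 180.5) -> [ 0.1  1.6 16.5] spin -0.0
```

View pics/b3.png

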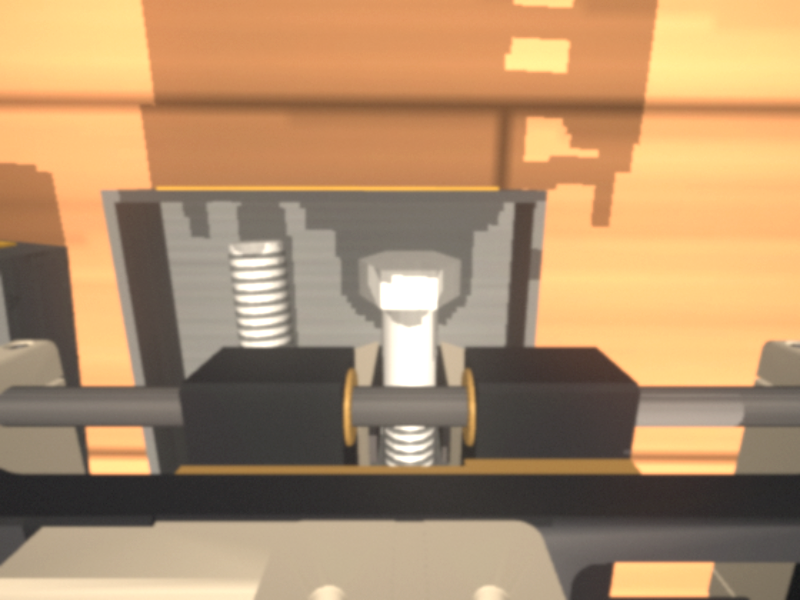

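Bolt 1 lies flat and parallel at column 258, and bolt 2 hangs clear beside it at column 410. Lower and release.

Call:
{"method": "arm_command", "body": {"increments": [1, 0, 1, 9, 0, 1, 0, 1, 14, 0, 1, 0, 1, 17, 0, 1, 0, 1, 17, 0, 0.67, 0, 1, 17, 0, 0.67, 0, 1, 17, 0, 0.67, 0, 1, 17, 0, 0.67, 0, 1, 5, 0, 0.67, 0, 1, -20, 0, 0.67, 0, 1, -50, 0, 0.4, 0, 1, -50, 0, 0.4, 0, 1, -50, 0, 0.4, 0, 1, -50, 0]}}

```text
time: 13.22
tool_pos: [620.4, 238.2, 74.5]
tcp_rot: [-3.141, -0.002, -3.132]
contact_force: [-0.3, 0.4, 0.5]
grip_width: 53.7
```

```bash
python3 -c "
from h import *
plan((448.5,152,75,153.4),(448.5,152,75,213.4),(448.5,152,3,153.4))"
```

```text
t 13.22 at [620.4 238.2  74.5] yaw -179.5 w 53.7 F [-0.3  0.4  0.5]
(448.5, 152, 75, 153.4) -> [172.7 -84.5  -0.5] spin 27.1
(448.5, 152, 75, 213.4) -> [172.7 -84.5  -0.5] spin -32.9
(448.5, 152, 3, 153.4) -> [172.7 -84.5  71.5] spin 27.1
```

Call:
{"method": "arm_command", "body": {"increments": [0.2, 172.5, -84.5, 0, 27, 0.2, 172.5, -84.5, 0, 27, 0.2, 172.5, -84.5, 0, 27, 0.2, 172.5, -84.5, 0, 27, 0.2, 172.5, -84.5, 0, 27, 0.2, 172.5, -84.5, 20, 27, 0.2, 172.5, -84.5, 40, 27, 0.2, 172.5, -84.5, 55, 27, 0.2, 172.5, -84.5, 65, 27, 0.2, 172.5, -84.5, 71, 27, 0.2, 172.5, -84.5, 71, 27, 1, 172.5, -84.5, 71, 27, 1, 172.5, -84.5, 71, 27, 1, 172.5, -84.5, 71, 27, 1, 172.5, -84.5, 71, 27, 1, 172.5, -84.5, 71, 27]}}

```text
time: 15.22
tool_pos: [449.5, 152.3, 4.9]
tcp_rot: [3.141, 0.0, 2.68]
contact_force: [0.5, 0.2, 1.6]
grip_width: 36.4
```

```bash
python3 -c "
from h import *
plan((448.5,152,75,153.4),(639,45,75,176),(639,45,25,176))"
```

```text
t 15.22 at [449.5 152.3   4.9] yaw 153.5 w 36.4 F [0.5 0.2 1.6]
(448.5, 152, 75, 153.4) -> [  0.8  -0.7 -70.1] spin 0.1
(639, 45, 75, 176) -> [-217.5  -11.6  -70.1] spin -22.5
(639, 45, 25, 176) -> [-217.5  -11.6  -20.1] spin -22.5
```

```bash
python3 -c "
from h import *
plan((668,9,75,176),(668,9,30,176))"
```

```text
t 15.22 at [449.5 152.3   4.9] yaw 153.5 w 36.4 F [0.5 0.2 1.6]
(668, 9, 75, 176) -> [-259.5  -30.9  -70.1] spin -22.5
(668, 9, 30, 176) -> [-259.5  -30.9  -25.1] spin -22.5
```

Call:
{"method": "arm_command", "body": {"increments": [1, 0, 0, -20, 0, 1, 0, 0, -70, 0, 1, 0, 0, -70, 0, 1, -259.5, -31, -70, -22.5, 1, -259.5, -31, -70, -22.5, 1, -259.5, -31, -70, -22.5, 1, -259.5, -31, -70, -22.5, 1, -259.5, -31, -70, -22.5, 1, -259.5, -31, -70, -22.5, 1, -259.5, -31, -70, -22.5, 1, -259.5, -31, -50, -22.5, 1, -259.5, -31, -35, -22.5, 1, -259.5, -31, -35, -22.5]}}

```text
time: 16.85
tool_pos: [666.5, 9.8, 38.3]
tcp_rot: [3.141, -0.003, 3.073]
contact_force: [-0.0, 0.6, -1.4]
grip_width: 36.6
```

```bash
python3 - <<'E'
from h import *
plan((668,9,9.5,176))
im=imaging.capture('wrist'); cv2.imwrite('pics/n1.png',cv2.convertScaleAbs(cv2.resize(im,(800,600)),alpha=1.2))
E
```

```text
t 16.85 at [666.5   9.8  38.3] yaw 176.1 w 36.6 F [-0.   0.6 -1.4]
(668, 9, 9.5, 176) -> [-1.6 -0.6 28.8] spin 0.1
```

View pics/n1.png

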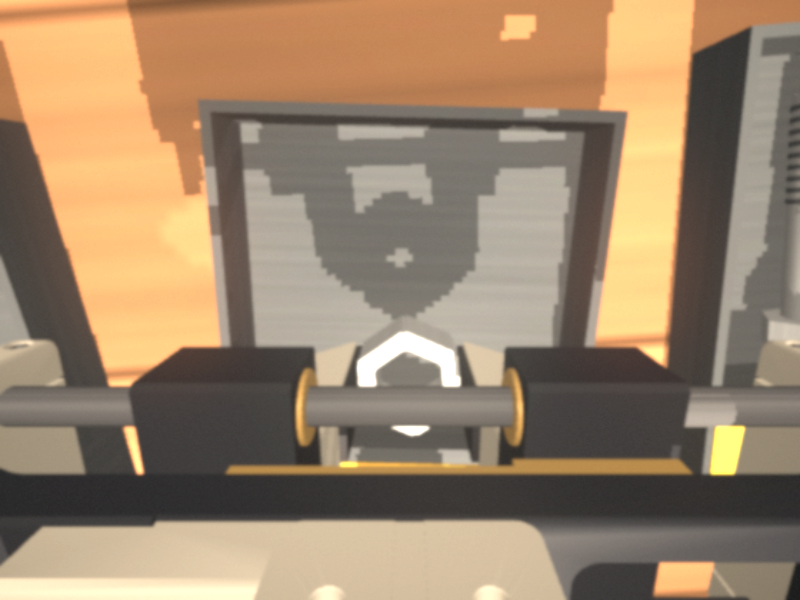

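The nut hangs level near the middle of the bin, which appears about 2° turned. Front rim corners are at (200,101) and (627,113).

```bash
python3 - <<'E'
from h import *
o=sensors.get_obs()
l,r=[px2w('wrist',(x/1.4286,y/1.4286),32,o) for x,y in((200,101),(627,113))]
d=(r-l);a=np.array([d[1],-d[0],0])/np.linalg.norm(d); print(l,r,np.linalg.norm(d),np.degrees(np.arctan2(a[1],a[0]))); c=(l+r)/2+70*a
print('origin',c,'back',c+28*a,'front',c-28*a)
E
```

```text
[565.77509381 -56.82737225  32.        ] [579.78421959  91.72928321  32.        ] 149.21573471028512 -5.387150706657747
origin [642.47046981  10.87900242  32.        ] back [670.34679506   8.25022119  32.        ] front [614.59414457  13.50778364  32.        ]
```

Call:
{"method": "arm_command", "body": {"increments": [1, -2.5, -1, 12, 0, 1, -2.5, -1, 22, 0, 1, -2.5, -1, 27, 0, 1, -2.5, -1, 29, 0, 1, -2.5, -1, 29, 0, 0.47, -2.5, -1, 29, 0, 0.47, -2.5, -1, 29, 0, 0.47, -2.5, -1, 29, 0, 0.47, -2.5, -1, 15, 0, 0.47, -2.5, -1, -10, 0, 0.47, -2.5, -1, -37, 0, 0.2, -2.5, -1, -37, 0, 0.2, -2.5, -1, -37, 0, 0.2, -2.5, -1, -37, 0]}}

```text
time: 18.65
tool_pos: [669.7, 7.8, 75.6]
tcp_rot: [3.141, -0.002, 3.073]
contact_force: [-0.1, 0.8, 0.7]
grip_width: 72.0
```

```bash
python3 -c "
from h import *
for f in (145.5,205.5):plan((416,-312.7,75,f),(416,-312.7,3,f))"
```

```text
t 18.65 at [669.7   7.8  75.6] yaw 176.0 w 72.0 F [-0.1  0.8  0.7]
(416, -312.7, 75, 145.5) -> [ 231.  -337.3    0.6] spin 30.5
(416, -312.7, 3, 145.5) -> [ 231.  -337.3   72.6] spin 30.5
t 18.65 at [669.7   7.8  75.6] yaw 176.0 w 72.0 F [-0.1  0.8  0.7]
(416, -312.7, 75, 205.5) -> [ 231.  -337.3    0.6] spin -29.5
(416, -312.7, 3, 205.5) -> [ 231.  -337.3   72.6] spin -29.5
```

Call:
{"method": "arm_command", "body": {"increments": [0.2, 231, -337, 0, -29.5, 0.2, 231, -337, 0, -29.5, 0.2, 231, -337, 0, -29.5, 0.2, 231, -337, 0, -29.5, 0.2, 231, -337, 0, -29.5, 0.2, 231, -337, 0, -29.5, 0.2, 231, -337, 0, -29.5, 0.2, 231, -337, 0, -29.5, 0.2, 231, -337, 0, -29.5, 0.2, 231, -337, 20, -29.5, 0.2, 231, -337, 40, -29.5, 0.2, 231, -337, 55, -29.5, 0.2, 231, -337, 66, -29.5, 0.2, 231, -337, 72, -29.5, 0.2, 231, -337, 72, -29.5, 1, 231, -337, 72, -29.5, 1, 231, -337, 72, -29.5, 1, 231, -337, 72, -29.5, 1, 231, -337, 72, -29.5, 1, 231, -337, 72, -29.5]}}

```text
time: 21.15
tool_pos: [416.8, -312.7, 4.9]
tcp_rot: [-3.141, 0.0, -2.696]
contact_force: [0.6, -0.6, 1.2]
grip_width: 37.2
```

```bash
python3 -c "
from h import *
plan((416,-313,75,205),(614.5,13.5,75,175.5),(614.5,13.5,9.5,175.5))"
```

```text
t 21.15 at [ 416.8 -312.7    4.9] yaw -154.5 w 37.2 F [ 0.6 -0.6  1.2]
(416, -313, 75, 205) -> [  0.9   0.1 -70.1] spin 0.5
(614.5, 13.5, 75, 175.5) -> [-319.   209.1  -70.1] spin 30.0
(614.5, 13.5, 9.5, 175.5) -> [-319.   209.1   -4.6] spin 30.0
```

Call:
{"method": "arm_command", "body": {"increments": [1, 0, 0, -20, 0, 1, 0, 0, -70, 0, 1, 0, 0, -70, 0, 1, -319, 209, -70, 30, 1, -319, 209, -70, 30, 1, -319, 209, -70, 30, 1, -319, 209, -70, 30, 1, -319, 209, -70, 30, 1, -319, 209, -70, 30, 1, -319, 209, -70, 30, 1, -319, 209, -70, 30, 1, -319, 209, -70, 30, 1, -319, 209, -70, 30, 1, -319, 209, -50, 30, 1, -319, 209, -35, 30, 1, -319, 209, -35, 30]}}

```text
time: 23.15
tool_pos: [613.3, 13.1, 38.4]
tcp_rot: [3.141, -0.003, 3.063]
contact_force: [-0.1, 0.7, -0.8]
grip_width: 37.1
```

```bash
python3 - <<'E'
from h import *
plan((614.5,13.5,9.5,175.5))
im=imaging.capture('wrist'); cv2.imwrite('pics/n2.png',cv2.convertScaleAbs(cv2.resize(im,(800,600)),alpha=1.2))
E
```

```text
t 23.15 at [613.3  13.1  38.4] yaw 175.5 w 37.1 F [-0.1  0.7 -0.8]
(614.5, 13.5, 9.5, 175.5) -> [-1.2  0.5 28.9] spin -0.0
```

View pics/n2.png

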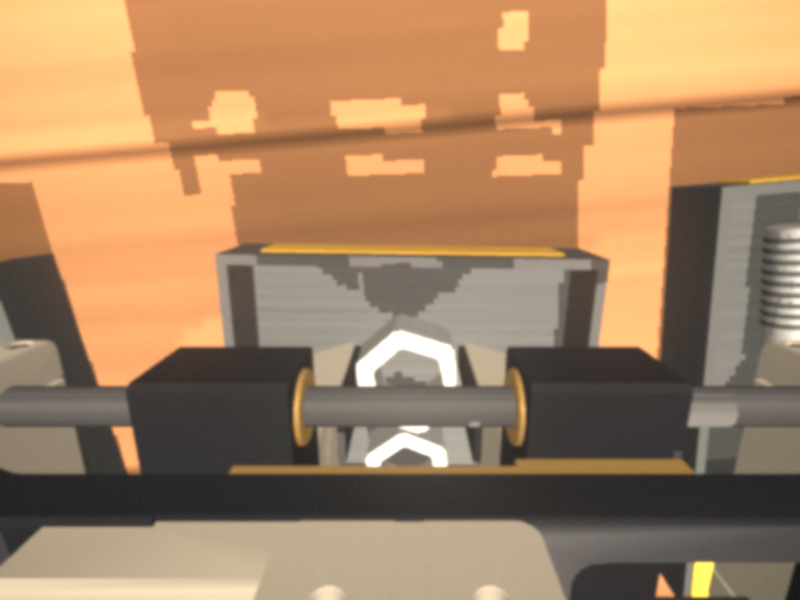

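Nut 1 rests in the back half, visible at (407,450). Nut 2 is in front of it with room on both sides. Lower and release.

Call:
{"method": "arm_command", "body": {"increments": [1, 1, 0.5, 12, 0, 1, 1, 0.5, 22, 0, 1, 1, 0.5, 27, 0, 1, 1, 0.5, 29, 0, 1, 1, 0.5, 29, 0, 0.47, 1, 0.5, 29, 0, 0.47, 1, 0.5, 29, 0, 0.47, 1, 0.5, 29, 0, 0.47, 1, 0.5, 15, 0, 0.47, 1, 0.5, -10, 0, 0.2, 1, 0.5, -60, 0, 0, 1, 0.5, -60, 0, 0, 1, 0.5, -60, 0, 0, 1, 0.5, -60, 0]}}

```text
time: 24.95
tool_pos: [612.6, 14.2, 98.7]
tcp_rot: [3.141, -0.002, 3.064]
contact_force: [0.6, -0.1, -0.1]
grip_width: 84.2
```

```bash
python3 -c "
from h import *
plan((389,306,100,218),(389,306,3,218))"
```

```text
t 24.95 at [612.6  14.2  98.7] yaw 175.5 w 84.2 F [ 0.6 -0.1 -0.1]
(389, 306, 100, 218) -> [245.6 273.5  -1.3] spin -42.5
(389, 306, 3, 218) -> [245.6 273.5  95.7] spin -42.5
```

Call:
{"method": "arm_command", "body": {"increments": [0, 246, 273.5, 0, 0, 0, 246, 273.5, 0, 0, 0, 246, 273.5, 0, 0, 0, 246, 273.5, 0, 0, 0, 246, 273.5, 0, 0, 0, 246, 273.5, 0, 0, 0, 246, 273.5, 0, 0, 0, 246, 273.5, 0, 0, 0, 246, 273.5, 0, 0]}}

```text
time: 26.08
tool_pos: [390.2, 304.9, 99.4]
tcp_rot: [-3.141, -0.0, 3.062]
contact_force: [-0.1, 1.0, 0.7]
grip_width: 91.8
```

```bash
python3 - <<'E'
from h import *
plan((389,306,3,175.5))
im=imaging.capture('wrist'); cv2.imwrite('pics/ws.png',cv2.convertScaleAbs(cv2.resize(im,(800,600)),alpha=1.2))
E
```

```text
t 26.07 at [390.2 304.9  99.4] yaw 175.4 w 91.8 F [-0.1  1.   0.7]
(389, 306, 3, 175.5) -> [ 1.3  1.  96.4] spin -0.1
```

View pics/ws.png

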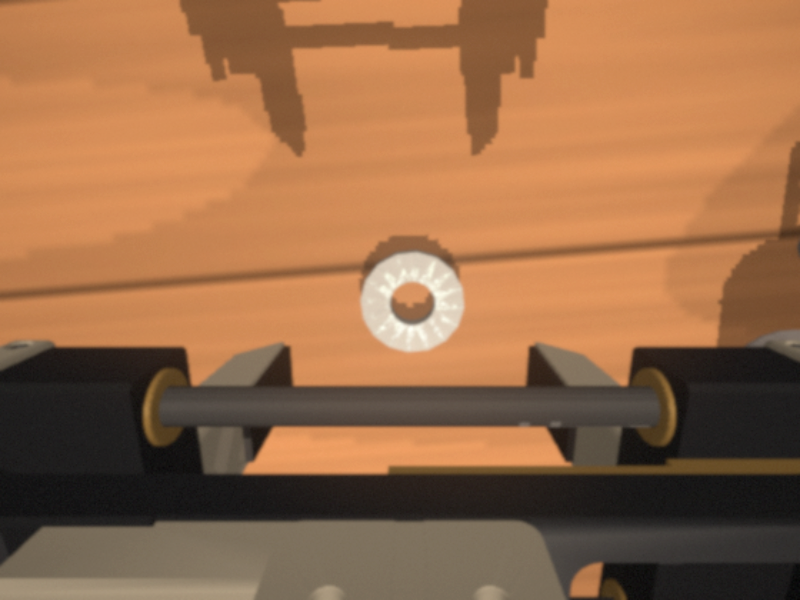

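The washer is centred at (412,301).

```bash
python3 -c "
from h import *
p=px2w('wrist',(412/1.4286,301/1.4286),10,sensors.get_obs()); print(p)
plan((p[0],p[1],2,175.5))"
```

```text
[387.82309242 306.59016903  10.        ]
t 26.12 at [390.2 304.9  99.5] yaw 175.4 w 91.8 F [ 0.2 -0.  -0.8]
(np.float64(387.82309242163586), np.float64(306.59016903493466), 2, 175.5) -> [ 2.5  1.5 97.5] spin -0.1
```

Call:
{"method": "arm_command", "body": {"increments": [0, 2.5, 1.5, 40, 0, 0, 2.5, 1.5, 65, 0, 0, 2.5, 1.5, 80, 0, 0, 2.5, 1.5, 90, 0, 0, 2.5, 1.5, 95, 0, 0, 2.5, 1.5, 98, 0, 0, 2.5, 1.5, 98, 0, 1, 2.5, 1.5, 98, 0, 1, 2.5, 1.5, 98, 0, 1, 2.5, 1.5, 98, 0, 1, 2.5, 1.5, 98, 0, 1, 2.5, 1.5, 98, 0, 1, 2.5, 1.5, 90, 0, 1, 2.5, 1.5, 60, 0, 1, 2.5, 1.5, 10, 0, 1, 2.5, 1.5, 10, 0, 1, 2.5, 1.5, 10, 0]}}

```text
time: 28.25
tool_pos: [386.5, 307.4, 89.4]
tcp_rot: [-3.141, -0.001, 3.064]
contact_force: [-0.0, 0.1, -1.5]
grip_width: 59.4
```

```bash
python3 -c "
from h import *
plan((510,50,100,180),(635,-213,90,181.9),(635,-213,40,181.9))"
```

```text
t 28.25 at [386.5 307.4  89.4] yaw 175.5 w 59.4 F [-0.   0.1 -1.5]
(510, 50, 100, 180) -> [-143.1 -247.   -10.6] spin -4.5
(635, -213, 90, 181.9) -> [-288.2 -499.5   -0.6] spin -6.4
(635, -213, 40, 181.9) -> [-288.2 -499.5   49.4] spin -6.4
```

Call:
{"method": "arm_command", "body": {"increments": [1, -143, -247, -10, -4, 1, -143, -247, -10, -4, 1, -143, -247, -10, -4, 1, -143, -247, -10, -4, 1, -143, -247, -10, -4, 1, -288, -499.5, 0, -6.5, 1, -288, -499.5, 0, -6.5, 1, -288, -499.5, 0, -6.5, 1, -288, -499.5, 0, -6.5, 1, -288, -499.5, 0, -6.5, 1, -288, -499.5, 0, -6.5, 1, -288, -499.5, 0, -6.5, 1, -288, -499.5, 20, -6.5, 1, -288, -499.5, 40, -6.5, 1, -288, -499.5, 50, -6.5, 1, -288, -499.5, 50, -6.5]}}

```text
time: 30.25
tool_pos: [634.8, -211.5, 38.9]
tcp_rot: [3.14, -0.002, -3.105]
contact_force: [0.0, 0.7, -1.6]
grip_width: 59.3
```

```bash
python3 - <<'E'
from h import *
plan((635,-213,7.5,181.9))
im=imaging.capture('wrist'); cv2.imwrite('pics/ws2.png',cv2.convertScaleAbs(cv2.resize(im,(800,600)),alpha=1.2))
E
```

```text
t 30.25 at [ 634.8 -211.5   38.9] yaw -177.9 w 59.3 F [ 0.   0.7 -1.6]
(635, -213, 7.5, 181.9) -> [-0.2 -1.5 31.4] spin 0.2
```

View pics/ws2.png

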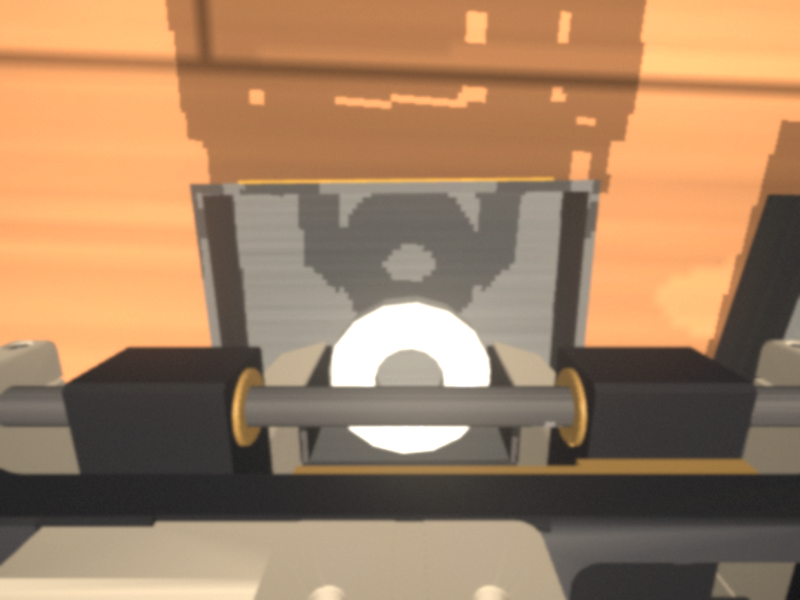

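The bin's centre (column 396) is about 5 mm towards −y from the washer (column 410). I'll shift 5 mm, lower and release.

Call:
{"method": "arm_command", "body": {"increments": [1, -1, -5, 12, 0, 1, -1, -5, 22, 0, 1, -1, -5, 29, 0, 1, -1, -5, 32, 0, 1, -1, -5, 32, 0, 0.24, -1, -5, 32, 0, 0.24, -1, -5, 32, 0, 0.24, -1, -5, 32, 0, 0.24, -1, -5, 20, 0, 0.24, -1, -5, -10, 0, 0.24, -1, -5, -70, 0, 0.24, -1, -5, -130, 0, 0.24, -1, -5, -180, 0, 0.24, -1, -5, -180, 0]}}

```text
time: 32.05
tool_pos: [638.5, -218.5, 226.5]
tcp_rot: [-3.136, 0.01, -3.106]
contact_force: [-0.3, 0.9, 0.3]
grip_width: 69.9
```

```bash
python3 -c "
from h import *
plan((380,0,230,180))"
```

```text
t 32.05 at [ 638.5 -218.5  226.5] yaw -177.9 w 69.9 F [-0.3  0.9  0.3]
(380, 0, 230, 180) -> [250.5 227.7  -3.5] spin 2.1
```

Call:
{"method": "arm_command", "body": {"increments": [0, 250, 228, 0, 2, 0, 250, 228, 0, 2, 0, 250, 228, 0, 2, 0, 250, 228, 0, 2, 0, 250, 228, 0, 2, 0, 250, 228, 0, 2, 0, 250, 228, 0, 2, 0, 250, 228, 0, 2, 0, 250, 228, 0, 2]}}

```text
time: 33.17
tool_pos: [379.3, 0.6, 219.5]
tcp_rot: [3.142, -0.0, 3.142]
contact_force: [0.0, 0.6, 0.0]
grip_width: 92.4
```

```bash
python3 - <<'E'
from h import *
a=imaging.capture('top'); o=cv2.imread('pics/top0.png')
cv2.imwrite('pics/topf.png',cv2.convertScaleAbs(cv2.resize(a[120:215,195:395],None,fx=4,fy=4,interpolation=cv2.INTER_CUBIC),alpha=1.7))
for n,(x0,x1,y0,y1) in dict(oiler=(105,140,205,240),can=(430,480,190,230)).items():
    g=[cv2.cvtColor(i[y0:y1,x0:x1],cv2.COLOR_BGR2GRAY).astype(np.float32) for i in(o,a)]
    print(n,'shift px',cv2.phaseCorrelate(*g),'mean diff',np.abs(g[0]-g[1]).mean())
E
```

```text
oiler shift px ((-0.04889597318485528, -0.06441285648270778), 1.0066733971054171) mean diff 2.7567346
can shift px ((-0.0035012619856402694, 0.01355068157588235), 0.9452380256652833) mean diff 2.905
```

View pics/topf.png

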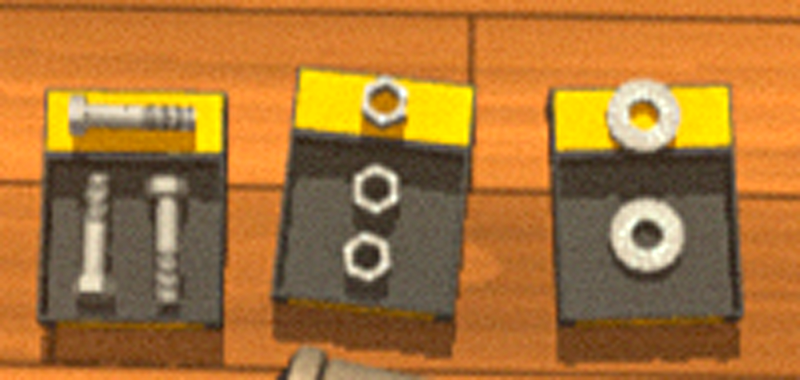

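The final top view shows both bolts side by side in the left bin at (95,240) and (167,240). The nuts are in the middle bin at (375,190) and (367,257), and the washer is flat in the right bin at (647,236). The can and oiler shifted less than 0.1 px. Handing in.

```bash
python3 -c "
from h import *
print(ticket.close_job())"
```

```text
the job is handed in; nothing more can be done
None
```

All five pieces are in the bins that match their samples, and the job was handed in at about 33 s of the 112 s allowed. I placed them in the order bolts, nuts, washer.

- **Placement:** in the final top view the two bolts lie parallel, the two nuts lie apart front to back, and the washer lies alone near its bin's centre. All of them look flat and released. That is judged from the picture only, since there is no depth measurement.
- **Bystanders:** the red can and the oiler shifted less than 0.1 pixel between the first and last pictures, which is well under 1 mm.
- **Forces:** contact forces stayed below about 5 N in every reading I took, and the gripper ended open and clear of everything.
- **Small disagreements:** the top and wrist cameras differed by about 3 to 6 mm on some positions. The second nut read 37.2 mm in the grip rather than its 36 mm across flats, so it was held slightly askew. Neither affected where the pieces ended up.

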